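# Set the drying rack's dividers with a spacer block

## Robot

A 6-joint arm with a two-finger parallel gripper is mounted at the origin on a cart in front of the work surface, level with it; the furniture and walls round the work are solid. World frame = base frame: x ahead of the robot, y to its left, z up, the work surface at z = 0. Lengths are in m, angles in rad, forces in N, time in s.
With the tool pointing down it reaches from about 0.275 to 0.85 m from the base axis. Payload 5.2 kg.
Tool frame: the origin (TCP) lies midway between the tips of the shut fingers; the grasp point (between the pads) lies 19 mm behind it; z points along the fingers, y is the line along which they close (so a half turn about z gives the same grasp; the last joint's range is limited). The gripper opens to 85 mm and grips with 20 to 120 N. Pads are 22 mm wide; open, the fingers measure 114 mm over their backs; the gripper's body (76 mm by 85 mm) begins 54 mm behind the grasp point. The pads swing forward as they close: fully open they stand 13 mm farther back than shut.
Start: joints at [-1.414, 0.259, 1.535, -0, 1.348, -0.203], TCP at [0.194, -0.515, 0.197] pointing down, gripper open.
Joint ranges: [-3.14, 3.14], [-0.91, 2.08], [0.19, 2.58], [-1.22, 4.36], [0.22, 2.71], [-3.12, 3.12]. Speed limits (rad/s): [2.57, 2.57, 3.14, 3.14, 3.14, 3.14].

## Interface

Orientations are given as [roll, pitch, yaw] about the fixed x, y, z axes, in that order (R = Rz(yaw) Ry(pitch) Rx(roll)).
In Python, from bench import bot gives the robot as it stands. The module is installed in compiled form; this text tells all that it offers.
- The arm moves only by the tool carry_out, never from a script. Its argument "rows" is one flat list of numbers, 6 for each row, row after row: the shift along the world's x, y, z in units of 4 cm (1.0 is 4 cm), then the turn, a rotation vector about the world's x, y, z in units of 0.5 rad (1.0 is 0.5 rad). In form: [x, y, z, ax, ay, az, x, y, z, ax, ay, az, ...]. A call has 1 to 8 rows; each row shifts and turns the commanded pose from where the row before left it; what a row does not reach is not made up. A row lasts 1/12 s, in which the tool goes at most 41.7 mm and 7.16 degrees, less where a joint would pass 70% of its speed; a pose out of reach is approached as far as the arm can. A call with a number of a shift or a turn outside -1 to 1 is refused whole. A call with a gripper value outside its range is refused whole. "gripper" is the opening in per cent of the stroke, from 0 (shut) to 100 (fully open), set as the call begins (left out, the last holds). The fingers move at their own pace and stop on an object; "grip_force" is the grip in N (left out, the last holds). Time passes only in rows, so rows that do not move let the fingers close. It gives the time, the measured TCP pose, the force, the opening and the grip force at its end, in the units of the state.
- bot.sense(): the state, without advancing time (a new reading comes with each control period).
- bot.grab_frame(name): name is "scene" or "side" or "wrist"; returns (picture, depth): 480x640x3 uint8, blue, green, red; 480x640 float32, m along the optical axis (not along the pixel's ray), 0 where there is no reading.
- bot.camera_params(name): a dict with "fx", "fy", "cx", "cy" (pixels), "position" and "attitude" of the camera in the world; the wrist camera has in their place "hand_eye" (4x4, takes a point from camera to tool coordinates, whose origin is the TCP and whose axes are the flange's). Camera axes: x right, y down, z forward; pixel columns grow to the right and rows downward; lengths in m; the calibration is good to about 2 mm. A picture is of the moment at which its call begins: read the wrist's pose just before it. camera_params takes no time and is no camera call.
- bot.finish_job(): hands the job in; it is judged then, once.
The state is a dict: "t": time; "joints": joint angles; "qd": joint speeds; "joint_torque": joint torques, N m; "position": TCP position; "orientation": TCP orientation; "wrist_force": force on the tool from outside, world axes, zero at the start; "wrist_torque": the same for the moment, N m; "gripper_width": finger opening in m; "grip_force": force on a finger pad.
Only numpy, scipy, OpenCV 4.12 (cv2) and the standard library are available. Lean on these libraries where they do the work, as an engineer would, in place of code of your own. Each camera call takes 0.05 s, during which the arm holds its last target. There are 200 camera calls.

## Task

Set the two bays of the drying rack to the width of the orange spacer block: hold the block flat face to flat face against the blue fixed end wall and press it down onto the rack's floor so that it pushes the first yellow divider out to a snug gap, then step it over to the far side of that divider, against its flat back, and do the same for the second divider, leaving the first bay as wide as it was set. Finally stand the block upright on the green mat again and leave it there; do not knock the dropper bottles or the porcelain dish.

Things in the scene. Friction and masses are not known exactly. Their poses are not given: they have to be found in the camera images.
- rack: drying rack fixed to the table, grey base 92 mm (x) by 164 mm (y), grey floor 8 mm above the table. Origin on the table under the row's middle; y runs along the row to the blue fixed end wall at +y (top 54 mm above the table). From that wall the dividers follow towards -y, where a low blue bar (29 mm) ends the rack. Guide rods run along y at x = -38 and +38 mm; bays are clear for x within 30 mm
- wall_face (a point): middle of the inner vertical face of the blue end wall (its top 6 mm bevelled by 4 mm as a lead-in), at the rack's floor (8 mm above the table); axes as the rack's. The first bay lies on its -y side and is the y distance to divider_1_toe; it starts 17 to 25 mm wide. All rack points lie in the middle of the bays (x = 0)
- divider_1_toe (a point): first yellow divider; slides along y only, about 2.5 N moves it, it stays where left, stop 47 mm from the wall. Point: its toe face (looks to +y) at floor level. Toe face vertical for 14 mm, then a slope leaning away from the wall by 18 mm up to the top, 46 mm above the floor; flat vertical back 24 mm from the toe; 60 mm wide in x. A block pressed down on the slope pushes it to -y
- divider_1_back (a point): first divider: middle of its flat vertical back (looks to -y) at floor level, 24 mm to -y of its toe; the top 6 mm of the back is bevelled by 4 mm as a lead-in. The second bay lies on its -y side, as wide as the y distance to divider_2_toe
- divider_2_toe (a point): second yellow divider, same form, friction and direction as the first: its toe face at floor level. Once the first bay is set the second is 17 to 25 mm wide, so the block opens it in the same way. It can slide until its toe is 101 mm from the wall face
- spacer_mid (a point): centre (50 mm above the underside) of the orange block with two thin black lines: 40 mm (x) by 30 mm (y) by 100 mm high, edges slightly rounded, about 0.12 kg, loose on the mat. Its 30 mm (y) is the bay width to set. Grasp its upper part across the 30 mm, fingertips 55 mm or more above its underside to pass over the dividers. Down on the rack's floor its centre is 58 mm above the table
- mat: green mat fixed to the table, 110 mm (x) by 90 mm (y), 4 mm thick, where the block stands at the start and at the end; origin under its middle, on the table
- dropper_red_mid (a point): bystander: brown dropper bottle with red cap, 31 mm across, 90 mm high, loose; point on its axis 47 mm up
- dropper_black_mid (a point): bystander: brown dropper bottle with black cap, 33 mm across, 98 mm high, loose; point on its axis 47 mm up
- dish_mid (a point): bystander: white porcelain evaporating dish, 72 mm across, 29 mm high, loose; point half-way up

How it is judged:
On the way, in this order (a step that is already met when the one before it is completed fails the run):
1. the block stands down in the first bay, upright and against the end wall, and the first bay is 30 mm wide within 3 mm (y of spacer_mid in the frame of wall_face between -0.02 and -0.01 m and x of spacer_mid in the frame of wall_face between -0.03 and 0.03 m and z of spacer_mid in the frame of wall_face below 0.056 m and angle between spacer_mid's own z axis and vertical below 0.12 rad and y of divider_1_toe in the frame of wall_face between -0.033 and -0.027 m), for 0.1 s.
2. the block stands down in the second bay, upright and against the first divider's back, and the second bay is 30 mm wide within 3 mm (y of spacer_mid in the frame of divider_1_back between -0.02 and -0.01 m and x of spacer_mid in the frame of divider_1_back between -0.03 and 0.03 m and z of spacer_mid in the frame of divider_1_back below 0.056 m and angle between spacer_mid's own z axis and vertical below 0.12 rad and y of divider_2_toe in the frame of divider_1_back between -0.033 and -0.027 m), for 0.1 s.
At the end, for the whole second after the job is handed in: Both bays are 30 mm wide within 3 mm, and the spacer block stands upright on the green mat, its middle over the mat (y of divider_1_toe in the frame of wall_face between -0.033 and -0.027 m and y of divider_2_toe in the frame of divider_1_back between -0.033 and -0.027 m and x of spacer_mid in the frame of mat between -0.05 and 0.05 m and y of spacer_mid in the frame of mat between -0.042 and 0.042 m and z of spacer_mid in the frame of mat between 0.05 and 0.057 m and angle between spacer_mid's own z axis and vertical below 0.06 rad and horizontal distance between spacer_mid and mat below 0.06 m); the robot touches nothing.
It fails at once if red-capped dropper bottle moved more than 20 mm (distance of dropper_red_mid from where it was at the start of the episode above 0.02 m).
It fails at once if black-capped dropper bottle moved more than 20 mm (distance of dropper_black_mid from where it was at the start of the episode above 0.02 m).
It fails at once if porcelain dish moved more than 20 mm (distance of dish_mid from where it was at the start of the episode above 0.02 m).
It also fails if it takes over 51 s, if anything falls off the work surface, if the arm or the gripper's body presses on something with over 40 N, if the wrist force passes 120 N, or if a joint passes its speed limit or range.

## Working session

There is one attempt and no reset: what is moved stays moved. The work goes in short steps, Python scripts to look and compute and a tool call to move; the robot and the scene stay as the last step left them, time stands still between calls to the robot, and variables do not carry over. Pictures are saved under pics/ and viewed, at most 10 in all, crops included, and the job is handed in when it is done.

Besides the shell and the picture viewer there is one more tool, called after "Call:" as name(argument=value, ...) on one line, values as JSON. carry_out: Moves the arm, as the interface text tells. Its arguments: {"type":"object","properties":{"rows":{"type":"array","items":{"type":"number"}},"gripper":{"type":"number"},"grip_force":{"type":"number"}},"required":["rows"]}

```bash
mkdir -p pics
python3 - <<'E'
from bench import bot
import cv2,numpy as np
s=bot.sense();print(s)
for n in("scene","side"):
    im,d=bot.grab_frame(n);cv2.imwrite(f"pics/{n}0.png",im);np.save(f"{n}_d.npy",d);p=bot.camera_params(n);print(n,p)
print(bot.camera_params("wrist"))
E
```

```text
{'t': 0.0, 'joints': array([-1.41384370e+00,  2.59305390e-01,  1.53610639e+00,  4.27466628e-05,
        1.34802382e+00, -2.02802231e-01]), 'qd': array([-5.85376608e-05,  6.91568912e-04, -1.63799817e-03,  1.48141660e-03,
       -2.16920966e-04, -2.49223608e-03]), 'joint_torque': array([-3.12684388e-04, -4.46027112e+01, -2.90570676e+01, -1.69907125e-04,
        1.17857460e-02, -2.14274797e-05]), 'position': array([ 0.19356431, -0.51416654,  0.19638566]), 'orientation': array([-3.13979587e+00, -4.12014657e-04,  3.59745010e-01]), 'wrist_force': array([0.24113533, 0.46977404, 0.00233014]), 'wrist_torque': array([-0.03573436, -0.05285955, -0.0225889 ]), 'grip_force': 0.0, 'gripper_width': 0.0853784185567377}
scene {'fx': 471.3056563769814, 'fy': 471.3056563769814, 'cx': 322.0205845204717, 'cy': 234.73573211971728, 'position': array([ 0.29001272, -0.7375017 ,  0.70554169]), 'attitude': array([-2.39113986, -0.013732  , -0.39687448])}
side {'fx': 463.30717450873425, 'fy': 463.30717450873425, 'cx': 324.34020838272176, 'cy': 230.66277412316322, 'position': array([0.56011469, 0.45416441, 0.57358586]), 'attitude': array([-2.22385653, -0.01257204,  3.121926  ])}
{'fx': 348.76625157808877, 'fy': 348.76625157808877, 'cx': 318.189985107121, 'cy': 237.81105975494137, 'hand_eye': array([[-1.50622087e-03, -9.58260091e-01, -2.85893913e-01,
         7.39361761e-02],
       [ 9.99998277e-01, -1.75359968e-03,  6.09269054e-04,
         7.65210456e-04],
       [-1.08518169e-03, -2.85892503e-01,  9.58261081e-01,
        -1.77607490e-01],
       [ 0.00000000e+00,  0.00000000e+00,  0.00000000e+00,
         1.00000000e+00]])}
```

View pics/scene0.png

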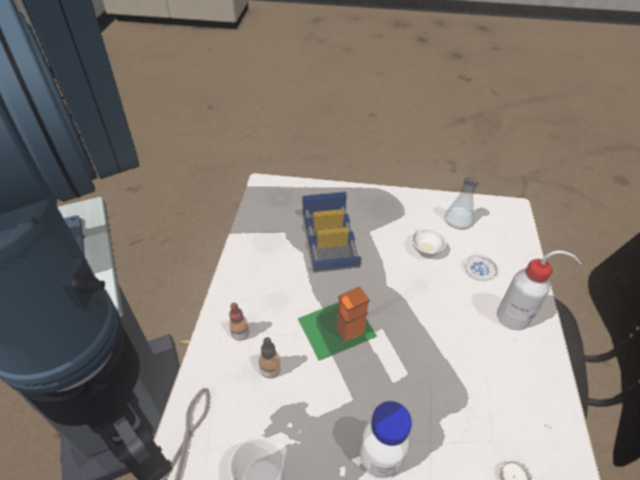

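View pics/side0.png

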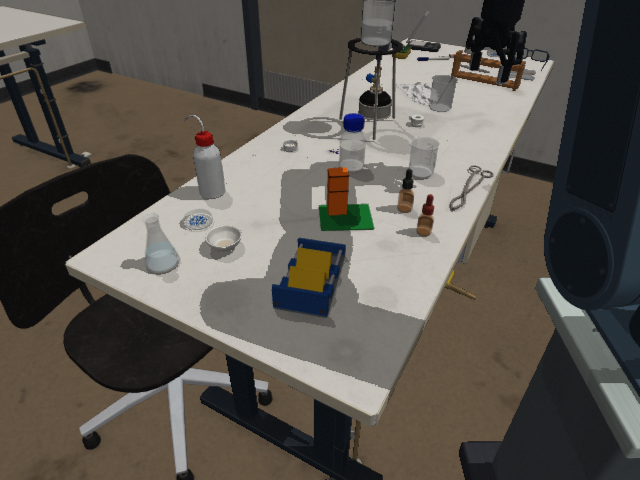

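The scene view shows the rack at (330,230), the block at (352,315) on the mat at (337,330), the bottles at (238,322) and (268,358), and the dish at (428,243). The side view shows the rack at (310,275) and the block at (338,192).

```bash
cat > h.py <<'E'
import cv2,numpy as np
from bench import bot
from scipy.spatial.transform import Rotation as R
HSV={'blue':((108,120,40),(125,255,255)),'yellow':((20,150,60),(32,255,255)),'orange':((4,170,60),(14,255,255)),'green':((50,150,40),(75,255,255))}
def T_of(n):
    T=np.eye(4);p=bot.camera_params(n)
    if n=='wrist':
        s=bot.sense();T[:3,:3]=R.from_euler('xyz',s['orientation']).as_matrix();T[:3,3]=s['position'];return T@p['hand_eye'],p
    T[:3,:3]=R.from_euler('xyz',p['attitude']).as_matrix();T[:3,3]=p['position'];return T,p
def grab(n,save=None):
    T,p=T_of(n);im,d=bot.grab_frame(n)
    if save:cv2.imwrite('pics/'+save,im)
    return im,d,T,p
def cloud(d,T,p):
    v,u=np.indices(d.shape);c=np.stack([(u-p['cx'])/p['fx']*d,(v-p['cy'])/p['fy']*d,d],-1)
    return c@T[:3,:3].T+T[:3,3]
def mask(im,c):
    return cv2.inRange(cv2.cvtColor(im,cv2.COLOR_BGR2HSV),*map(np.array,HSV[c]))>0
def rect(xy):
    (c,s,a)=cv2.minAreaRect(xy.astype(np.float32)*1000);return np.round(c,1),np.round(s,1),round(a,1)
E
python3 - <<'E'
from h import *
for n in('scene','side'):
    im,d,T,p=grab(n);W=cloud(d,T,p)
    box=(W[...,0]<.9)&(W[...,2]<.2)&(W[...,2]>-.01)&(d>0)&(W[...,1]>-.5)&(W[...,1]<.2)
    print(n,'table z',np.median(W[box][:,2]))
    for c in HSV:
        m=mask(im,c)&box;m=cv2.erode(m.astype(np.uint8),np.ones((2,2)))>0
        P=W[m];print(c,len(P),P.min(0).round(3),P.max(0).round(3),rect(P[:,:2]))
        z=np.percentile(P[:,2],97);Q=P[P[:,2]>z-.008];print('   top',z.round(3),len(Q),Q.mean(0).round(3),rect(Q[:,:2]))
    # bystanders: points >1cm above table
    g=box&(W[...,2]>.012);k,l,st,ce=cv2.connectedComponentsWithStats(g.astype(np.uint8))
    for i in range(1,k):
        if st[i,4]>60:
            P=W[l==i];print('  obj',ce[i].round(0),P.mean(0).round(3),P.min(0).round(3),P.max(0).round(3))
E
```

```text
scene table z -0.0004355055233955518Traceback (most recent call last):
  File "<stdin>", line 8, in <module>
    return umr_minimum(a, axis, None, out, keepdims, initial, where)
ValueError: zero-size array to reduction operation minimum which has no identity
```

Run:
```python
from h import *
for n in('scene','side'):
    im,d,T,p=grab(n);W=cloud(d,T,p)
    px={'scene':[(330,205),(330,238),(330,265),(355,298),(320,335),(428,243),(238,322),(268,358)],'side':[(310,297),(310,275),(338,175),(350,220)]}[n]
    hs=cv2.cvtColor(im,cv2.COLOR_BGR2HSV)
    for u,v in px: print(n,u,v,W[v,u].round(3),hs[v,u])
    box=(W[...,2]<.2)&(W[...,2]>-.01)&(d>0)&(W[...,0]<1)&(W[...,1]>-1)&(W[...,1]<.3)
    for c in HSV:
        m=mask(im,c)&box
        P=W[m];print(c,len(P))
        if len(P)<20: continue
        print(P.min(0).round(3),P.max(0).round(3),rect(P[:,:2]))
        z=np.percentile(P[:,2],97);Q=P[P[:,2]>z-.008];print('   top',z.round(3),len(Q),Q.mean(0).round(3),rect(Q[:,:2]))
```

```text
scene 330 205 [ 0.593 -0.083  0.025] [112  90  96]
scene 330 238 [ 0.552 -0.176  0.032] [ 20 139 138]
scene 330 265 [ 0.531 -0.226  0.016] [113  78  98]
scene 355 298 [ 0.51  -0.367  0.105] [ 10 158 171]
scene 320 335 [ 0.459 -0.351  0.004] [ 65 114 148]
scene 428 243 [ 0.738 -0.241  0.008] [ 20  27 229]
scene 238 322 [ 0.334 -0.305  0.051] [  5  72 120]
scene 268 358 [ 0.358 -0.389  0.059] [14 30 95]
blue 1248
[ 0.441 -0.588  0.111] [ 0.487 -0.54   0.134] (array([ 463.6, -564.1]), array([45.7, 45. ]), 41.7)
   top 0.132 1148 [ 0.463 -0.565  0.13 ] (array([ 463.7, -564.2]), array([45.4, 45. ]), 39.0)
yellow 137
[ 0.534 -0.183  0.046] [ 0.595 -0.119  0.054] (array([ 563.5, -151. ]), array([57.4, 52.9]), 77.4)
   top 0.053 137 [ 0.565 -0.148  0.05 ] (array([ 563.5, -151. ]), array([57.4, 52.9]), 77.4)
orange 83
[ 0.49  -0.379  0.099] [ 0.501 -0.356  0.106] (array([ 495.5, -367.2]), array([22.8, 11. ]), 88.4)
   top 0.106 83 [ 0.496 -0.368  0.103] (array([ 495.5, -367.2]), array([22.8, 11. ]), 88.4)
green 0
side 310 297 [ 0.566 -0.066  0.043] [109 201  57]
side 310 275 [ 0.566 -0.114  0
[... 242 characters left out ...]
9 200 [ 0.466 -0.554  0.128] (array([ 466.6, -559.4]), array([48.9, 44.6]), 85.2)
yellow 1436
[ 0.529 -0.367  0.007] [ 0.604 -0.098  0.055] (array([ 544.1, -233.3]), array([265.8,  61. ]), 76.4)
   top 0.053 420 [ 0.565 -0.143  0.049] (array([ 565.2, -144.1]), array([63.5, 59.7]), 76.0)
orange 876
[ 0.35  -0.442  0.003] [ 0.804 -0.285  0.145] (array([ 567.6, -390.6]), array([ 68.9, 479. ]), 72.3)
   top 0.104 169 [ 0.515 -0.357  0.103] (array([ 647.6, -392.6]), array([ 36.5, 325.3]), 76.0)
green 1035
[ 0.438 -0.387 -0.002] [ 0.548 -0.294  0.007] (array([ 493.5, -340.7]), array([107.5,  89.1]), 2.9)
   top 0.005 1035 [ 0.49  -0.334  0.003] (array([ 493.5, -340.7]), array([107.5,  89.1]), 2.9)
```

Call:
carry_out(rows=[0.7,0.6,0.3,0,0,-0.12,0.7,0.6,0.3,0,0,-0.12,0.7,0.6,0.3,0,0,-0.12,0.7,0.6,0.2,0,0,-0.12,0.7,0.6,0.2,0,0,-0.12,0.7,0.6,0.2,0,0,-0.12,0.7,0.6,0.2,0,0,-0.12,0.7,0.6,0.2,0,0,-0.12], gripper=100)

```text
t: 0.92
position: [0.4187, -0.3213, 0.2737]
orientation: [3.141, -0.0, -0.123]
wrist_force: [0.5, -1.3, -0.3]
gripper_width: 0.0852
grip_force: 0.0
```

Call:
carry_out(rows=[0.7,0.6,0,0,0,-0.12,0.7,0.6,0,0,0,-0.12,0,0,0,0,0,0])

```text
t: 1.17
position: [0.4778, -0.27, 0.2733]
orientation: [-3.139, -0.002, -0.238]
wrist_force: [0.5, -0.4, 0.8]
gripper_width: 0.0855
grip_force: 0.0
```

Run:
```python
from h import *
im,d,T,p=grab('wrist','w1.png');np.savez('w1.npz',im=im,d=d,T=T)
s=bot.sense();print(s['t'],s['position'],s['orientation'])
```

```text
1.2167 [ 0.47567373 -0.27207723  0.2729956 ] [-3.14073607e+00 -8.32526542e-05 -2.35154776e-01]
```

View pics/w1.png

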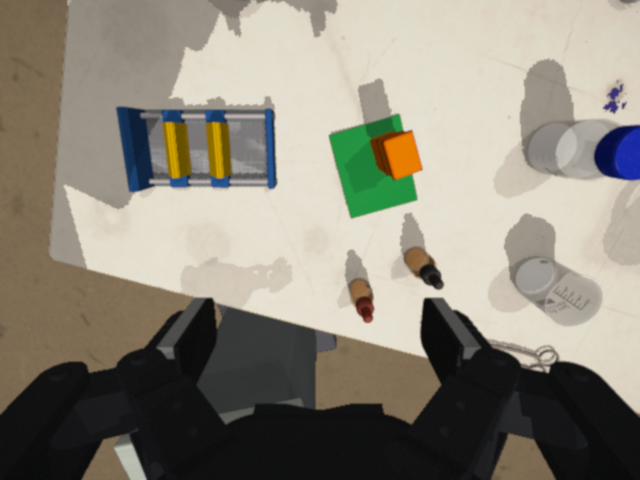

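The wrist view shows the rack at cols 120–275 and rows 107–190, with the wall at the left. The block's top is at (404,155) and the mat at (373,165). The bottles are at (362,300) and (425,268).

```bash
cat >> h.py <<'E'
def show(im,d,T,p):
    W=cloud(d,T,p);hs=cv2.cvtColor(im,cv2.COLOR_BGR2HSV);v,u=np.indices(d.shape)
    R_=np.array
    def sel(h0,h1,s0,x0,y0,x1,y1):return (hs[...,0]>=h0)&(hs[...,0]<=h1)&(hs[...,1]>=s0)&(u>=x0)&(u<x1)&(v>=y0)&(v<y1)&(d>0)
    return W,sel
E
python3 - <<'E'
from h import *
f=np.load('w1.npz');im,d,T=f['im'],f['d'],f['T'];p=bot.camera_params('wrist')
W,sel=show(im,d,T,p)
m=sel(4,16,100,330,100,440,210);P=W[m];z=np.percentile(P[:,2],90);Q=P[np.abs(P[:,2]-z)<.006];print('block top',z,len(Q),Q.mean(0),rect(Q[:,:2]))
m=sel(50,80,100,300,90,440,240);P=W[m];print('mat',len(P),P.mean(0),rect(P[:,:2]))
m=sel(100,125,80,90,90,290,205);P=W[m];print('blue',rect(P[:,:2]),P.max(0))
y=sel(18,35,100,90,90,290,205);
rk=rect(W[m|y][:,:2]);print('rack',rk)
for nm,mm,lo in(('wall',m&(W[...,2]>.046)&(np.indices(d.shape)[1]<165),0),('bar',m&(W[...,2]>.02)&(np.indices(d.shape)[1]>255),0),('d1top',y&(W[...,2]>.049)&(np.indices(d.shape)[1]<197),0),('d2top',y&(W[...,2]>.049)&(np.indices(d.shape)[1]>=197),0)):
    P=W[mm];print(nm,len(P),P.mean(0).round(4),rect(P[:,:2]))
# line fits in tops for yaw: PCA
    c=P[:,:2]-P[:,:2].mean(0);_,_,V=np.linalg.svd(c,full_matrices=False);print('   yaw',np.degrees(np.arctan(V[0,1]/V[0,0])))
g=(W[...,2]>.015)&(d>0)
k,l,st,ce=cv2.connectedComponentsWithStats(g.astype(np.uint8))
for i in range(1,k):
    if st[i,4]>150 and ce[i][1]<320: P=W[l==i];print('obj',ce[i].round(0),P.min(0).round(3),P.max(0).round(3))
E
```

```text
block top 0.10553790682713987 1294 [ 0.51258398 -0.36159569  0.1044701 ] (array([ 511.8, -362.2]), array([40.5, 29.9]), 5.5)
mat 4592 [ 0.49293995 -0.33805457  0.00476763] (array([ 493.9, -345.4]), array([108.2,  87.7]), 2.3)
blue (array([ 565.7, -152.2]), array([163.7,  90.2]), 76.5) [ 0.62776027 -0.06323813  0.05690206]
rack (array([ 565.7, -152.2]), array([163.7,  90.2]), 76.5)
wall 978 [ 0.5851 -0.0789  0.0523] (array([583.6, -77.8]), array([10.5, 90.2]), 76.5)
   yaw -13.7658986753847
bar 568 [ 0.5485 -0.2283  0.0292] (array([ 547.3, -227.6]), array([ 8.4, 89. ]), 75.9)
   yaw -13.785247424295635
d1top 450 [ 0.5728 -0.1262  0.0526] (array([ 572.1, -125.1]), array([ 9.9, 59.6]), 76.3)
   yaw -13.853470212388475
d2top 440 [ 0.561  -0.1747  0.0527] (array([ 560.3, -173.6]), array([ 9.8, 59.6]), 76.3)
   yaw -13.724402327677044
obj [187. 147.] [ 0.503 -0.243  0.015] [ 0.629 -0.063  0.057]
obj [588. 149.] [ 0.437 -0.58   0.015] [ 0.499 -0.53   0.133]
obj [397. 153.] [ 0.49  -0.38   0.015] [ 0.533 -0.345  0.107]
obj [425. 268.] [ 0.35  -0.394  0.015] [ 0.381 -0.361  0.099]
obj [560. 292.] [ 0.265 -0.567  0.015] [ 0.339 -0.497  0.085]
obj [363. 300.] [ 0.328 -0.31   0.015] [ 0.353 -0.279  0.091]
```

Call:
carry_out(rows=[0.23,-0.56,-0.75,0,0,0.17,0.23,-0.56,-0.75,0,0,0.17,0.23,-0.56,-0.75,0,0,0.16,0.22,-0.57,-0.75,0,0,0.16,0,0,0,0,0,0,0,0,0,0,0,0,0,0,0,0,0,0])

```text
t: 1.8
position: [0.5094, -0.3653, 0.1536]
orientation: [-3.141, 0.0, 0.088]
wrist_force: [0.1, -0.0, 0.4]
gripper_width: 0.0854
grip_force: 0.0
```

Run:
```python
from h import *
im,d,T,p=grab('wrist');s=bot.sense();print(s['position'],s['orientation'])
W,sel=show(im,d,T,p)
m=sel(4,16,100,100,0,540,400);P=W[m];z=np.percentile(P[:,2],90);Q=P[np.abs(P[:,2]-z)<.004];print('block top',z,len(Q),rect(Q[:,:2]))
```

```text
[ 0.5099573  -0.36521204  0.15481538] [ 3.14019131e+00 -1.19410706e-03  8.85748984e-02]
block top 0.10514867501701322 2329 (array([ 512.3, -361.9]), array([39.7, 29. ]), 5.8)
```

Call:
carry_out(rows=[0.055,0.08,0,0,0,0.025,0,0,-0.6,0,0,0,0,0,-0.6,0,0,0,0,0,-0.6,0,0,0,0,0,-0.45,0,0,0,0,0,0,0,0,0,0,0,0,0,0,0])

```text
t: 2.43
position: [0.5125, -0.3609, 0.0643]
orientation: [3.141, -0.0, 0.103]
wrist_force: [-0.1, -0.5, -0.3]
gripper_width: 0.0855
grip_force: 0.0
```

Call:
carry_out(rows=[0,0,0,0,0,0,0,0,0,0,0,0,0,0,0,0,0,0,0,0,0,0,0,0,0,0,0,0,0,0,0,0,0,0,0,0,0,0,0,0,0,0,0,0,0,0,0,0], gripper=10, grip_force=60)

```text
t: 3.1
position: [0.513, -0.3622, 0.0646]
orientation: [3.14, -0.002, 0.102]
wrist_force: [-0.2, 1.3, 5.6]
gripper_width: 0.0281
grip_force: 59.3
```

Call:
carry_out(rows=[0,0,0,0,0,0,0,0,0,0,0,0,0,0,0,0,0,0,0,0,0,0,0,0])

```text
t: 3.43
position: [0.513, -0.3621, 0.0646]
orientation: [3.14, -0.002, 0.102]
wrist_force: [0.2, 1.0, 6.5]
gripper_width: 0.0275
grip_force: 59.3
```

Call:
carry_out(rows=[0,0,0.5,0,0,0,0,0,0.9,0,0,0,0,0,0.9,0,0,0,0,0,0,0,0,0])

```text
t: 3.77
position: [0.5154, -0.3646, 0.1631]
orientation: [3.132, -0.008, 0.102]
wrist_force: [1.2, -0.5, 0.2]
gripper_width: 0.0279
grip_force: 59.7
```

Call:
carry_out(rows=[0.2,0.8,0,0,0,-0.085,0.2,0.8,0,0,0,-0.085,0.2,0.8,0,0,0,-0.085,0.2,0.8,0,0,0,-0.085,0.2,0.8,0,0,0,-0.085,0.2,0.8,0,0,0,-0.085,0.2,0.8,0,0,0,-0.085,0.2,0.8,0,0,0,-0.085])

```text
t: 4.43
position: [0.5762, -0.104, 0.1549]
orientation: [-3.142, 0.0, -0.24]
wrist_force: [-0.2, -0.5, -0.0]
gripper_width: 0.0276
grip_force: 59.7
```

Call:
carry_out(rows=[0,0,0,0,0,0,0,0,0,0,0,0,0,0,0,0,0,0,0,0,0,0,0,0])

```text
t: 4.77
position: [0.576, -0.1067, 0.155]
orientation: [3.141, 0.0, -0.238]
wrist_force: [-0.3, -0.3, -0.9]
gripper_width: 0.0272
grip_force: 59.8
```

```bash
python3 - <<'E'
from h import *
s=bot.sense();print(s['position'],s['orientation'],s['wrist_force'])
for n in('wrist','side'):
    im,d,T,p=grab(n);np.savez(n+'2.npz',im=im,d=d,T=T)
    cv2.imwrite(f'pics/{n}2.png',im if n=='wrist' else cv2.resize(im[180:340,220:420],None,fx=3,fy=3))
E
python3 -c "
import cv2,numpy as np
a=cv2.imread('pics/wrist2.png');b=cv2.imread('pics/side2.png')
a=cv2.resize(a,(400,300));b=cv2.resize(b,(400,320));cv2.imwrite('pics/c2.png',np.hstack([a,b[:300]]))"
```

```text
[ 0.57603557 -0.10666593  0.15498892] [ 3.14112633e+00  2.67627087e-04 -2.38316219e-01] [-0.25550067 -0.25915888 -0.89537701]
```

View pics/c2.png

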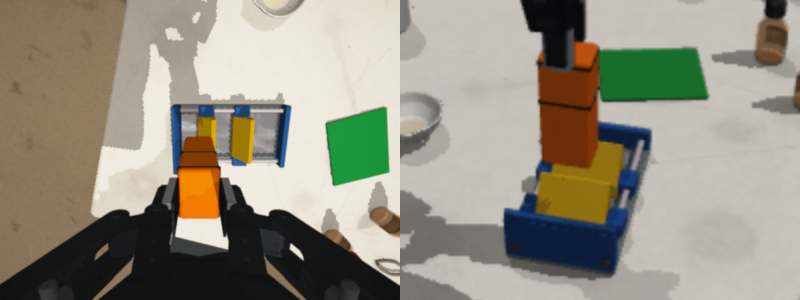

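The left half (wrist view) shows the upright block held above the rack. The right half (side view) shows it over the space by the wall and first divider, with its lower end near (570,160).

Call:
carry_out(rows=[0.04,0.16,0,0,0,0,0,0,-0.4,0,0,0,0,0,-0.3,0,0,0,0,0,-0.2,0,0,0,0,0,-0.17,0,0,0,0,0,-0.15,0,0,0,0,0,0,0,0,0,0,0,0,0,0,0])

```text
t: 5.53
position: [0.5779, -0.0992, 0.1064]
orientation: [-3.142, 0.0, -0.238]
wrist_force: [-0.5, -0.5, -1.7]
gripper_width: 0.0278
grip_force: 59.8
```

Call:
carry_out(rows=[0.01,0.04,0,0,0,0,0,0,0,0,0,0,0,0,0,0,0,0])

```text
t: 5.78
position: [0.5787, -0.0976, 0.107]
orientation: [3.141, -0.001, -0.237]
wrist_force: [0.7, -0.3, -1.5]
gripper_width: 0.0273
grip_force: 59.8
```

Call:
carry_out(rows=[0.005,0.024,0,0,0,0,0,0,0,0,0,0,0,0,0,0,0,0])

```text
t: 6.03
position: [0.5786, -0.0966, 0.1066]
orientation: [3.142, -0.0, -0.238]
wrist_force: [0.2, -0.6, -1.6]
gripper_width: 0.0274
grip_force: 59.8
```

Call:
carry_out(rows=[0.005,0.024,0,0,0,0,0,0,0,0,0,0,0,0,0,0,0,0])

```text
t: 6.28
position: [0.5787, -0.0959, 0.1065]
orientation: [3.141, -0.0, -0.238]
wrist_force: [-0.4, -1.8, -1.0]
gripper_width: 0.0276
grip_force: 59.9
```

Call:
carry_out(rows=[0.005,0.024,0,0,0,0,0,0,0,0,0,0,0,0,0,0,0,0])

```text
t: 6.53
position: [0.5789, -0.0953, 0.1065]
orientation: [3.141, -0.0, -0.238]
wrist_force: [-0.9, -2.8, -0.5]
gripper_width: 0.0274
grip_force: 60.0
```

Call:
carry_out(rows=[0.005,0.024,0,0,0,0,0,0,0,0,0,0,0,0,0,0,0,0])

```text
t: 6.78
position: [0.5791, -0.0947, 0.1066]
orientation: [3.14, -0.001, -0.238]
wrist_force: [-1.4, -5.6, 0.5]
gripper_width: 0.0278
grip_force: 60.1
```

Call:
carry_out(rows=[0,0,-0.12,0,0,0,0,0,-0.12,0,0,0,0,0,-0.12,0,0,0,0,0,-0.12,0,0,0,0,0,-0.12,0,0,0,0,0,-0.12,0,0,0,0,0,-0.12,0,0,0,0,0,0,0,0,0])

```text
t: 7.45
position: [0.5796, -0.0954, 0.073]
orientation: [3.139, -0.002, -0.238]
wrist_force: [-0.8, -7.9, -1.2]
gripper_width: 0.0273
grip_force: 59.9
```

Call:
carry_out(rows=[0,0,-0.05,0,0,0,0,0,-0.05,0,0,0,0,0,0,0,0,0,0,0,0,0,0,0])

```text
t: 7.78
position: [0.5798, -0.0955, 0.0695]
orientation: [3.139, -0.002, -0.238]
wrist_force: [-1.7, -6.8, 2.5]
gripper_width: 0.0279
grip_force: 60.2
```

Call:
carry_out(rows=[0,0,-0.04,0,0,0,0,0,-0.03,0,0,0,0,0,0,0,0,0,0,0,0,0,0,0])

```text
t: 8.12
position: [0.5806, -0.0957, 0.0685]
orientation: [3.139, -0.005, -0.238]
wrist_force: [-3.6, -6.4, 11.3]
gripper_width: 0.0277
grip_force: 61.3
```

```bash
cat >> h.py <<'E'
C0=np.array([565.7,-152.2])/1000;UX=np.array([.9715,-.2368]);UY=np.array([.2368,.9715])
def rk(P):
    q=P[...,:2]-C0;return np.stack([q@UX,q@UY],-1)*1000
def gaps(n,tag):
    im,d,T,p=grab(n,tag);W=cloud(d,T,p);L=rk(W);hs=cv2.cvtColor(im,cv2.COLOR_BGR2HSV)
    near=(np.abs(L[...,0])<60)&(np.abs(L[...,1])<100)&(d>0)
    y=near&(hs[...,0]>17)&(hs[...,0]<36)&(hs[...,1]>90)&(W[...,2]>.051)
    h,e=np.histogram(L[y][:,1],bins=np.arange(-90,90,2));print(n,'yellow tops',[(int(a),int(b)) for a,b in zip(e,h) if b>3])
    b=near&(hs[...,0]>105)&(hs[...,0]<126)&(hs[...,1]>70)&(W[...,2]>.049)&(L[...,1]>60);print(' wall top',np.percentile(L[b][:,1],[2,50,98]) if b.sum() else 0)
    o=near&(hs[...,0]>3)&(hs[...,0]<16)&(hs[...,1]>130);P=W[o]
    z=np.percentile(P[:,2],97);Q=o&(np.abs(W[...,2]-z)<.004);print(' block ztop',z,'y range',np.percentile(L[Q][:,1],[2,50,98]),'x',np.percentile(L[Q][:,0],[2,98]))
E
python3 - <<'E'
from h import *
s=bot.sense();print(s['position'],rk(s['position']),s['wrist_force'])
gaps('wrist','w3.png');gaps('scene','s3.png');gaps('side','d3.png')
a=cv2.imread('pics/s3.png')[170:290,270:390];b=cv2.imread('pics/d3.png')[200:320,250:370]
cv2.imwrite('pics/c3.png',cv2.resize(np.hstack([a,b]),(800,400)))
E
```

```text
[ 0.58055791 -0.09574264  0.06853113] [ 1.06535981 58.36668006] [-3.57155283 -6.3951796  11.28326698]
wrist yellow tops [(-26, 82), (-24, 210), (-22, 358), (-20, 425), (-18, 28), (20, 188), (22, 248), (24, 303), (26, 128), (32, 14), (34, 9), (36, 5), (38, 14), (40, 4), (42, 54), (44, 6), (50, 21), (52, 13), (54, 21), (56, 17), (58, 9)]
 wall top [73.12851331 78.13725122 81.80224319]
 block ztop 0.11041337549636383 y range [44.35671686 60.58509842 72.13284812] x [-18.76611867  19.44195622]
scene yellow tops [(-28, 6), (-26, 17), (-24, 24), (-22, 19), (18, 15), (20, 18), (22, 23), (24, 6)]
 wall top [72.61413261 74.9111638  78.76541081]
 block ztop 0.10778132932259574 y range [42.61819108 55.64418887 69.45292319] x [-20.98332305   4.53074355]
side yellow tops [(-22, 15), (-20, 19), (-18, 7), (24, 8), (26, 8), (46, 10), (48, 5)]
 wall top [67.45119704 88.03556141 98.8755988 ]
 block ztop 0.10779888241801723 y range [46.57045198 61.20283923 74.5094315 ] x [-21.08810198  16.81295404]
```

View pics/c3.png

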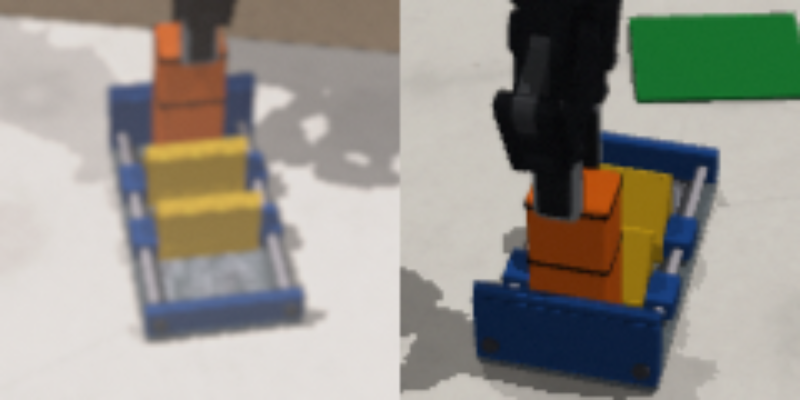

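The crops show the block down between the wall and the first divider. It is at (190,90) in the scene crop and (575,240) in the side crop, upright and flush with the floor.

Call:
carry_out(rows=[0,0,0.08,0,0,0,0,0,0.12,0,0,0,0,0,0.2,0,0,0,0,0,0.3,0,0,0,0,0,0.4,0,0,0,0,0,0.5,0,0,0,0,0,0.3,0,0,0,0,0,0,0,0,0])

```text
t: 8.93
position: [0.581, -0.0935, 0.1449]
orientation: [-3.141, -0.005, -0.238]
wrist_force: [1.0, -0.0, -0.6]
gripper_width: 0.0276
grip_force: 60.4
```

Call:
carry_out(rows=[-0.08,-0.35,0,0,0,0,-0.09,-0.36,0,0,0,0,-0.09,-0.36,0,0,0,0,-0.09,-0.36,0,0,0,0,0,0,0,0,0,0,0,0,0,0,0,0,0,0,0,0,0,0])

```text
t: 9.52
position: [0.5645, -0.1506, 0.141]
orientation: [-3.141, 0.002, -0.238]
wrist_force: [0.2, 0.5, -1.6]
gripper_width: 0.0273
grip_force: 60.4
```

Run:
```python
from h import *
s=bot.sense();print(s['position'],rk(s['position']),s['orientation'],s['wrist_force'])
gaps('wrist','w4.png');gaps('scene','s4.png')
```

```text
[ 0.56449371 -0.15055837  0.14097607] [-1.56064578  1.30919741] [-3.14054996e+00  1.75704159e-03 -2.38297544e-01] [ 0.18492522  0.49343987 -1.63718878]
wrist yellow tops [(-28, 4), (-26, 84), (-24, 150), (-22, 137), (-20, 104), (-14, 58), (14, 13), (16, 13), (18, 10), (20, 110), (22, 128), (24, 135), (26, 43)]
 wall top [72.75425881 76.46563123 81.298306  ]
 block ztop 0.1823421119317993 y range [-12.73156073  -0.9944114   14.86890485] x [-20.87915333  17.06134516]
scene yellow tops [(-28, 7), (-26, 18), (-24, 28), (-22, 14), (18, 5), (20, 7)]
 wall top [71.07368134 75.16672868 79.61239901]
 block ztop 0.1801243396756488 y range [-14.79638939  -1.54654449  13.37821456] x [-22.84055451  13.84905537]
```

Call:
carry_out(rows=[0,0,-0.25,0,0,0,0,0,-0.25,0,0,0,0,0,-0.2,0,0,0,0,0,-0.19,0,0,0,0,0,0,0,0,0,0,0,0,0,0,0])

```text
t: 10.12
position: [0.5646, -0.1506, 0.1054]
orientation: [-3.141, 0.002, -0.238]
wrist_force: [-0.2, -1.1, -1.8]
gripper_width: 0.0276
grip_force: 60.4
```

Call:
carry_out(rows=[0.006,0.024,0,0,0,0,0.006,0.024,0,0,0,0,0,0,0,0,0,0,0,0,0,0,0,0])

```text
t: 10.45
position: [0.5659, -0.1491, 0.1069]
orientation: [3.141, -0.001, -0.238]
wrist_force: [0.1, -0.5, -1.3]
gripper_width: 0.0275
grip_force: 60.4
```

Call:
carry_out(rows=[0.003,0.012,0,0,0,0,0,0,0,0,0,0,0,0,0,0,0,0])

```text
t: 10.7
position: [0.5657, -0.1487, 0.1066]
orientation: [3.141, -0.0, -0.238]
wrist_force: [-0.5, -0.5, -1.7]
gripper_width: 0.0277
grip_force: 60.4
```

Call:
carry_out(rows=[0.003,0.012,0,0,0,0,0,0,0,0,0,0,0,0,0,0,0,0])

```text
t: 10.95
position: [0.5658, -0.1484, 0.1065]
orientation: [3.141, -0.0, -0.238]
wrist_force: [-0.1, -2.2, -1.1]
gripper_width: 0.0276
grip_force: 60.5
```

Call:
carry_out(rows=[0.003,0.012,0,0,0,0,0,0,0,0,0,0,0,0,0,0,0,0])

```text
t: 11.2
position: [0.566, -0.148, 0.1065]
orientation: [3.141, -0.0, -0.238]
wrist_force: [-0.7, -1.9, -0.4]
gripper_width: 0.0273
grip_force: 60.5
```

Call:
carry_out(rows=[0,0,-0.12,0,0,0,0,0,-0.12,0,0,0,0,0,-0.12,0,0,0,0,0,-0.12,0,0,0,0,0,-0.12,0,0,0,0,0,-0.12,0,0,0,0,0,-0.12,0,0,0,0,0,0,0,0,0])

```text
t: 11.87
position: [0.5649, -0.1468, 0.071]
orientation: [-3.141, 0.003, -0.238]
wrist_force: [0.9, 0.2, -3.1]
gripper_width: 0.0275
grip_force: 60.2
```

Call:
carry_out(rows=[0,0,-0.05,0,0,0,0,0,-0.05,0,0,0,0,0,-0.04,0,0,0,0,0,-0.03,0,0,0,0,0,0,0,0,0,0,0,0,0,0,0])

```text
t: 12.37
position: [0.567, -0.1475, 0.0687]
orientation: [3.142, -0.003, -0.238]
wrist_force: [-2.5, 4.3, 15.0]
gripper_width: 0.0276
grip_force: 62.2
```

Run:
```python
from h import *
s=bot.sense();print(s['position'],rk(s['position']),s['orientation'],s['wrist_force'])
gaps('wrist','w5.png');gaps('scene','s5.png')
```

```text
[ 0.56704261 -0.14753178  0.0686745 ] [0.19890976 4.85310632] [ 3.14158878 -0.00323227 -0.23758185] [-2.48822067  4.31115732 14.96073458]
wrist yellow tops [(-34, 20), (-32, 211), (-30, 261), (-28, 327), (-26, 67), (-22, 6), (-20, 9), (-18, 4), (-16, 15), (-14, 4), (-12, 30), (-10, 33), (18, 28), (20, 27), (22, 165), (24, 205), (26, 196), (28, 46)]
 wall top [72.8957453  76.46415083 81.35786754]
 block ztop 0.11041646534560437 y range [-9.2172909   7.4901855  18.52848711] x [-19.35699436  18.69153629]
scene yellow tops [(-34, 10), (-32, 30), (-30, 16), (-28, 7)]
 wall top [71.35654041 75.35263448 79.27743021]
 block ztop 0.10823532230999233 y range [-11.80393417   1.34330799  14.38825374] x [-22.13121203   1.44108952]
```

Call:
carry_out(rows=[0,0,0.08,0,0,0,0,0,0.12,0,0,0,0,0,0.2,0,0,0,0,0,0.3,0,0,0,0,0,0.4,0,0,0,0,0,0.5,0,0,0,0,0,0.4,0,0,0,0,0,0,0,0,0])

```text
t: 13.13
position: [0.5681, -0.1489, 0.15]
orientation: [3.14, -0.007, -0.238]
wrist_force: [0.3, -0.6, -0.6]
gripper_width: 0.0278
grip_force: 60.4
```

Call:
carry_out(rows=[-0.22,-0.62,0,0,0,0.03,-0.22,-0.62,0,0,0,0.03,-0.22,-0.62,0,0,0,0.03,-0.22,-0.62,0,0,0,0.03,-0.22,-0.62,0,0,0,0.03,-0.22,-0.62,0,0,0,0.03,-0.22,-0.62,0,0,0,0.03,-0.22,-0.62,0,0,0,0.03])

```text
t: 13.8
position: [0.4944, -0.347, 0.1449]
orientation: [-3.141, 0.001, -0.117]
wrist_force: [0.5, -0.6, -0.4]
gripper_width: 0.0274
grip_force: 60.4
```

Call:
carry_out(rows=[0,0,0,0,0,0,0,0,0,0,0,0,0,0,0,0,0,0,0,0,0,0,0,0])

```text
t: 14.13
position: [0.4956, -0.3448, 0.1455]
orientation: [-3.141, 0.001, -0.117]
wrist_force: [-0.2, -0.1, -0.4]
gripper_width: 0.0277
grip_force: 60.4
```

Run:
```python
from h import *
s=bot.sense();print(s['position'],s['orientation'],s['wrist_force'])
im,d,T,p=grab('scene');W=cloud(d,T,p);L=rk(W);hs=cv2.cvtColor(im,cv2.COLOR_BGR2HSV)
im,d,T,p=grab('side');W=cloud(d,T,p)
m=(cv2.inRange(cv2.cvtColor(im,cv2.COLOR_BGR2HSV),(50,100,30),(80,255,255))>0)&(d>0);P=W[m];print('mat',rect(P[:,:2]))
im,d,T,p=grab('wrist','w6.png');W=cloud(d,T,p);L=rk(W);hs=cv2.cvtColor(im,cv2.COLOR_BGR2HSV)
y=(np.abs(L[...,0])<35)&(np.abs(L[...,1])<60)&(d>0)&(hs[...,0]>17)&(hs[...,0]<36)&(hs[...,1]>90)
for lo,hi in((-45,-5),(5,45)):
    q=y&(L[...,1]>lo)&(L[...,1]<hi);k=q&(W[...,2]>.049);print('tops',k.sum(),rect(L[k]/1000),np.percentile(L[q][:,1],[1,99]))
b=(np.abs(L[...,0])<50)&(L[...,1]>60)&(L[...,1]<90)&(hs[...,0]>105)&(hs[...,0]<126)&(hs[...,1]>70)&(W[...,2]>.046);print('wall',b.sum(),rect(L[b]/1000) if b.sum()>5 else 0)
```

```text
[ 0.49558283 -0.34479868  0.14546031] [-3.14055147e+00  7.42832956e-04 -1.17045426e-01] [-0.24172255 -0.06403465 -0.39296501]
mat (array([ 366.3, -894.2]), array([1247.2,  124.3]), 77.1)
tops 931 (array([ -0.5, -31. ]), array([60.3,  7.8]), 0.4) [-34.58895047 -27.71428447]
tops 1079 (array([-0.3, 23.2]), array([ 8., 60.]), 89.4) [19.18968639 26.61647727]
wall 0 0
```

Call:
carry_out(rows=[0,0,-0.5,0,0,0,0,0,-0.5,0,0,0,0,0,-0.4,0,0,0,0,0,-0.3,0,0,0,0,0,-0.2,0,0,0,0,0,-0.09,0,0,0,0,0,0,0,0,0,0,0,0,0,0,0])

```text
t: 14.95
position: [0.496, -0.3461, 0.067]
orientation: [3.141, -0.001, -0.117]
wrist_force: [1.0, -0.3, -0.6]
gripper_width: 0.0274
grip_force: 60.4
```

Call:
carry_out(rows=[0,0,-0.02,0,0,0,0,0,0,0,0,0,0,0,0,0,0,0])

```text
t: 15.2
position: [0.4958, -0.3463, 0.0663]
orientation: [3.141, -0.001, -0.118]
wrist_force: [-0.1, 0.3, -0.6]
gripper_width: 0.0276
grip_force: 60.4
```

Call:
carry_out(rows=[0,0,-0.025,0,0,0,0,0,-0.02,0,0,0,0,0,0,0,0,0,0,0,0,0,0,0])

```text
t: 15.53
position: [0.4959, -0.3463, 0.0646]
orientation: [3.141, -0.001, -0.118]
wrist_force: [0.2, 0.2, 4.7]
gripper_width: 0.0276
grip_force: 61.1
```

Call:
carry_out(rows=[0,0,0,0,0,0,0,0,0,0,0,0,0,0,0,0,0,0,0,0,0,0,0,0,0,0,0,0,0,0,0,0,0,0,0,0,0,0,0,0,0,0], gripper=100)

```text
t: 16.12
position: [0.4955, -0.346, 0.0637]
orientation: [-3.141, 0.0, -0.118]
wrist_force: [0.3, 0.1, -0.3]
gripper_width: 0.0854
grip_force: 0.0
```

Call:
carry_out(rows=[0,0,0.3,0,0,0,0,0,0.7,0,0,0,0,0,0.9,0,0,0,0,0,0.9,0,0,0,0,0,0.9,0,0,0,0,0,0.9,0,0,0,0,0,0,0,0,0,0,0,0,0,0,0])

```text
t: 16.78
position: [0.4966, -0.347, 0.2508]
orientation: [3.138, -0.005, -0.118]
wrist_force: [0.2, 0.1, -1.6]
gripper_width: 0.0852
grip_force: 0.0
```

Run:
```python
from h import *
s=bot.sense();print(s['t'],s['position'],s['wrist_force'])
im,d,T,p=grab('wrist','w7.png');W,sel=show(im,d,T,p);L=rk(W);hs=cv2.cvtColor(im,cv2.COLOR_BGR2HSV)
m=(hs[...,0]>3)&(hs[...,0]<17)&(hs[...,1]>100)&(abs(W[...,0]-.495)<.05)&(abs(W[...,1]+.345)<.05)&(W[...,2]>.096);print('block top',W[m][:,2].mean(),rect(W[m][:,:2]))
m=(hs[...,0]>49)&(hs[...,0]<81)&(hs[...,1]>90)&(abs(W[...,0]-.495)<.1)&(abs(W[...,1]+.345)<.1);print('mat',rect(W[m][:,:2]))
y=(np.abs(L[...,0])<35)&(np.abs(L[...,1])<60)&(d>0)&(hs[...,0]>17)&(hs[...,0]<36)&(hs[...,1]>90)&(W[...,2]>.049)
for lo,hi in((-45,-5),(5,45)):
    k=y&(L[...,1]>lo)&(L[...,1]<hi);print('tops',k.sum(),rect(L[k]/1000))
b=(np.abs(L[...,0])<50)&(L[...,1]>60)&(L[...,1]<90)&(hs[...,0]>105)&(hs[...,0]<126)&(hs[...,1]>70)&(W[...,2]>.046);print('wall',b.sum(),rect(L[b]/1000) if b.sum()>5 else 0)
im=grab('scene')[0];a=cv2.imread('pics/w7.png');cv2.imwrite('pics/c7.png',np.hstack([cv2.resize(a,(400,300)),cv2.resize(im[170:400,200:500],(400,300))]))
```

```text
16.7833 [ 0.49659478 -0.34702323  0.250793  ] [ 0.18683554  0.05574    -1.60287162]
block top 0.10459123592974547 (array([ 494.3, -360.5]), array([58.6, 39.3]), 83.6)
mat (array([ 500. , -348.4]), array([131.3, 114.7]), 14.2)
tops 474 (array([  0.1, -29.7]), array([59.7,  9.5]), 0.3)
tops 483 (array([ 0.3, 23. ]), array([ 7.8, 59.4]), 90.0)
wall 1215 (array([ 0.1, 76.6]), array([89.8, 11.4]), 0.8)
```

View pics/c7.png

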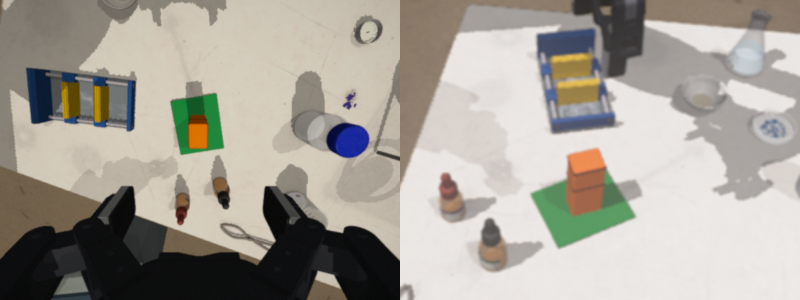

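The left half (wrist view) shows the block upright on the mat at (198,133) and the rack's dividers at (70,100) and (101,103). The right half (scene view) shows both bottles and the dish where they were.

```bash
python3 -c "
from bench import bot
print(bot.finish_job())"
```

```text
the job is handed in; nothing more can be done
None
```

I set both bays with the block, stood it upright on the green mat and handed the job in at about 17 s; the first bay measures roughly 29 mm and the second 29–30 mm, the bottles and dish look unmoved in the last picture, and no verdict came back.

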